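# String the cheese rings and set them to dry

### The job

Pick the skewer up by its red handle, run it through all three smoked cheese rings standing in the wooden cradle and lift them out together, without your fingers touching the cheeses. Lay the loaded skewer in both V-notches of the grey drying stand, with the handle pointing to the end that has the switch and all three rings hanging between the notches, and let go. Then flip the stand's toggle switch over to the green-dot side to start the blower.

Things in the scene. Friction and masses are not known exactly. Their poses are not given: they have to be found in the camera images.
- skewer: Skewer: steel rod 10 in diameter, 140 long, with a flat-sided red handle 70 long, 22 wide, 24 tall in line; 120 g, balancing about 40 ahead of the origin. Origin on the axis where rod and handle meet (small collar there, diameter 18); x along the rod to the tip, z up: rod from x = 0 to 140, handle from 0 to -70. Starts level in the rest, axis 50 above the counter, handle towards the robot.
- skewer_tip (a point): The free end of the skewer's rod, on its axis, 140 from the skewer's origin.
- skewer_handle (a point): Centre of the red handle, on the skewer's axis, 35 behind the skewer's origin: the place to grip (22 wide, across the rod).
- rest: Fixed dark wooden skewer rest, base 150 x 70 x 12, with two V-notched forks at x = -52 and +52 that hold the rod, tops 65 above the counter and 53 wide. Origin at the base's centre on the counter, x axis along the skewer, from handle to tip.
- cradle: Fixed plywood cradle, base 100 x 104: a V trough along its x axis, sides 40 high, with four cross dividers (4 thick, 76 wide, tops 36 above the counter) making three slots 21 wide, 25 apart. Origin at its centre on the counter; x along the row of rings, roughly away from the robot. Nothing blocks the line through the holes.
- ring0: Nearest (to the robot) smoked cheese ring (golden brown), outer diameter 76, hole diameter 32, 18 thick, about 70 g, standing on edge in the cradle. Origin at the centre of its hole, its x axis along the hole's axis. Hole centre 55 above the counter. The middle ring is at the cradle's centre, the others 25 before and behind along the cradle's x axis.
- ring1: Middle smoked cheese ring (golden brown), outer diameter 76, hole diameter 32, 18 thick, about 70 g, standing on edge in the cradle. Origin at the centre of its hole, its x axis along the hole's axis. Hole centre 55 above the counter. The middle ring is at the cradle's centre, the others 25 before and behind along the cradle's x axis.
- ring2: Farthest smoked cheese ring (golden brown), outer diameter 76, hole diameter 32, 18 thick, about 70 g, standing on edge in the cradle. Origin at the centre of its hole, its x axis along the hole's axis. Hole centre 55 above the counter. The middle ring is at the cradle's centre, the others 25 before and behind along the cradle's x axis.
- stand: Fixed grey drying stand, black blower grille in its base. Base 300 x 100 x 30 high, from x = -230 to +70; origin on the counter midway between two steel V-notched forks at x = -52 and +52 (8 thick along x, 53 wide, tops 120 above the counter). x axis along the notches, away from the switch (at x = -195, near the robot: black housing 36 x 70, top 48 above the counter); y to the left.
- hang_mid (a point): Point on the stand midway between the notches, at the height where the axis of a 10 mm rod lies when seated in both: 105 above the counter, x and y axes as the stand's. A rod seated with its tip at x = 70 overhangs the far fork's outer face by about 14.
- bat (a joint): Toggle switch of the stand: 0 = off, the white bat leans 0.45 rad to the stand's -y; 0.9 = on, it leans 0.45 rad to +y (green dot). The weighted bat falls away from the middle (0.45) to either end and stays; about 0.4 N at its tip, sideways along the stand's +y, tips it past centre.
- bat_tip (a point): Top of the white toggle bat (60 long from its pivot, 12 to 17 thick in its upper half; the pivot is 50 above the counter at the stand's x = -195, y = 0). The tip is about 104 above the counter.
- wheel: Bystander: small round cheese, diameter 100, 45 high, origin under its centre.
- block: Bystander: cheese block 100 x 60 x 52 high, origin under its centre.
- jar: Bystander: amber honey jar, diameter 60, 85 high, origin under its centre.
Things that resemble listed ones, but are neither listed nor needed, are in the scene too. Of the things that look like the skewer, the larger one is meant.

How it is judged:
By the outcome, as a careful person would: the job done as asked, in the order asked, and still so for the second after the job is handed in, with the robot touching nothing.
It also fails if it takes over 56 s, if anything falls off the work surface, if the arm or the gripper's body presses on something with over 40 N, if the wrist force passes 120 N, or if a joint passes its speed limit or range.

### The arm

A 6-joint arm with a two-finger parallel gripper is mounted at the origin on the work surface. World frame = base frame: x ahead of the robot, y to its left, z up, the work surface at z = 0. Lengths are in m, angles in degrees, forces in N, time in s.
With the tool pointing down it reaches from about 0.4 to 0.825 m from the base axis. Payload 7 kg.
Tool frame: the origin (TCP) lies midway between the tips of the shut fingers; the grasp point (between the pads) lies r.tcp_to_grasp behind it (r.tcp_to_grasp is the distance from the TCP to the grasp point, in m); x points along the fingers, y is the direction in which the jaws open and shut, and the axes are right-handed (so a half turn about x gives the same grasp; the last joint's range is limited). The gripper opens to 88 mm and grips with 3 to 60 N. Pads are 19 mm wide; open, the fingers measure 130 mm over their backs; the gripper's body (78 mm by 193 mm) begins 47 mm behind the grasp point.
Start: joints at [90.991, 20.546, 0.682, 0, -70.136, -16.507], TCP at [0.181, 0.65, 0.227] pointing down, gripper open.
Joint ranges: [-176.03, 176.03], [-82.01, 121.73], [-58.28, 71.71], [-173.87, 95.51], [-174.79, -0.11], [-173.66, 173.66]. Speed limits (degrees/s): [136.94, 136.94, 172.46, 180, 180, 180].

### API

Orientations are given as [roll, pitch, yaw] about the fixed x, y, z axes, in that order (R = Rz(yaw) Ry(pitch) Rx(roll)).
In Python, from plant import r gives the robot as it stands.
- The arm moves only by the tool carry_out, never from a script. Its argument "moves" is a list of rows, each a list of 7 numbers: the shift along the world's x, y, z in mm, then the turn, a rotation vector about the world's x, y, z in rad, then the opening in per cent of the stroke, from 0 (shut) to 100 (fully open). In form: [[x, y, z, wx, wy, wz, claw], ...]. A call has 1 to 5 rows; each row is the pose to reach, as a shift and turn from the pose commanded when the call began; what a row does not reach only later rows make up. A row lasts 1/10 s, in which the tool goes at most 50 mm and 8.59 degrees, less where a joint would pass 70% of its speed; a pose out of reach is approached as far as the arm can. A call with a gripper value outside its range is refused whole. The fingers move at their own pace and stop on an object; "squeeze" is the grip in N (left out, the last holds). Time passes only in rows, so rows that repeat a pose let the fingers close. It gives the time, the measured TCP pose, the force and the opening at its end, in the units of the state.
- r.get_state(): the state, without advancing time (a new reading comes with each control period).
- r.capture(name): name is "scene" or "top" or "wrist"; returns the picture (400x640x3 uint8, blue, green, red); there is no depth.
- r.camera_params(name): a dict with "K" (3x3 intrinsics, pixels), "D" ([k1, k2, p1, p2, k3] as OpenCV has them; the pictures are not rectified), "rvec" (rotation vector, rad) and "tvec" (3), from world to camera coordinates, as OpenCV has them. Camera axes: x right, y down, z forward; pixel columns grow to the right and rows downward; lengths in m; the calibration is good to about 2 mm. A picture is of the moment at which its call begins: read the wrist's pose just before it. camera_params takes no time and is no camera call; for the wrist camera it gives the pose at the moment of the call.
- r.close_job(): hands the job in, once; it reports no verdict.
The state is a dict: "time_s": time; "joints": joint angles; "qd": joint speeds; "joint_torque": joint torques, N m; "tcp_pos": TCP position; "eef_rot": TCP orientation; "contact_force": force on the tool from outside, world axes, zero at the start; "moment": the same for the moment, N m; "gripper_width": finger opening in m.
Only numpy, scipy, OpenCV 4.12 (cv2) and the standard library are available. Lean on these libraries where they do the work, as an engineer would, in place of code of your own. Each camera call takes 0.05 s, during which the arm holds its last target. There are 200 camera calls.

## Working session

There is one attempt and no reset: what is moved stays moved. The work goes in short steps, Python scripts to look and compute and a tool call to move; the robot and the scene stay as the last step left them, time stands still between calls to the robot, and variables do not carry over. Pictures are saved under pics/ and viewed, about 8 in all and at most 12, crops included, and the job is handed in when it is done.

Besides the shell and the picture viewer there is one more tool, called as a command line: name --pt "numbers of a row" for each row, then --argument value for the rest. carry_out: Moves the arm, as the interface text tells. Its arguments: {"type":"object","properties":{"moves":{"type":"array"},"squeeze":{"type":"number"}},"required":["moves"]}

```bash
mkdir -p pics; ls; python3 - <<'E'
from plant import r
import cv2
s=r.get_state();print(s, r.tcp_to_grasp)
for n in("scene","top"):
    cv2.imwrite(f"pics/{n}0.png",r.capture(n)); print(n,r.camera_params(n))
print(r.camera_params("wrist"))
E
```

```text
pics
{'time_s': 0.0, 'joints': array([ 9.09909092e+01,  2.05906676e+01,  6.34134827e-01, -2.27943020e-02,
       -7.01364054e+01, -1.65066733e+01]), 'qd': array([-0.03526144, -0.08167944, -0.05109064, -0.10540988,  0.0323621 ,
        0.01288553]), 'joint_torque': array([ 2.31246820e-03, -5.82719815e+01,  2.93048894e+01,  6.99687839e+00,
        6.92914036e-03, -1.57630489e-04]), 'tcp_pos': array([0.18044602, 0.64991641, 0.22562569]), 'eef_rot': array([  93.52495959,   89.90462274, -101.99856692]), 'contact_force': array([0.2276873 , 0.49788949, 0.06820751]), 'moment': array([-0.01373639,  0.0343639 , -0.04496098]), 'gripper_width': 0.08786995226184624} 0.0188
scene {'K': array([[391.16715468,   0.        , 317.47592005],
       [  0.        , 391.16715468, 197.98780587],
       [  0.        ,   0.        ,   1.        ]]), 'D': array([-0.0622587,  0.       ,  0.       ,  0.       ,  0.       ]), 'rvec': array([ 1.95600036,  1.62603458, -0.60487606]), 'tvec': array([-0.12318057, -0.34718137,  1.81580436])}
top {'K': array([[393.26355016,   0.        , 320.52087048],
       [  0.        , 393.26355016, 201.07103098],
       [  0.        ,   0.        ,   1.        ]]), 'D': array([-0.00700821,  0.        ,  0.        ,  0.        ,  0.        ]), 'rvec': array([ 2.12085151, -2.17285638,  0.11472736]), 'tvec': array([0.04178094, 0.57085747, 1.12567393])}
{'K': array([[285.32777963,   0.        , 318.69300477],
       [  0.        , 285.32777963, 199.32720633],
       [  0.        ,   0.        ,   1.        ]]), 'D': array([-0.04194472,  0.        ,  0.        ,  0.        ,  0.        ]), 'rvec': array([-1.77147593,  2.3321548 ,  0.36610512]), 'tvec': array([ 0.67423601, -0.03956586,  0.39299779])}
```

View pics/top0.png

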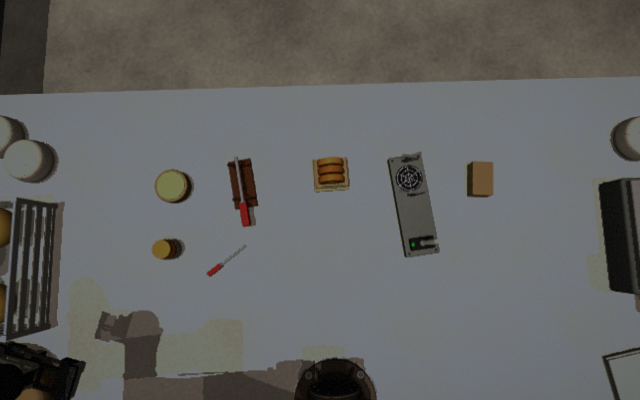

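View pics/scene0.png

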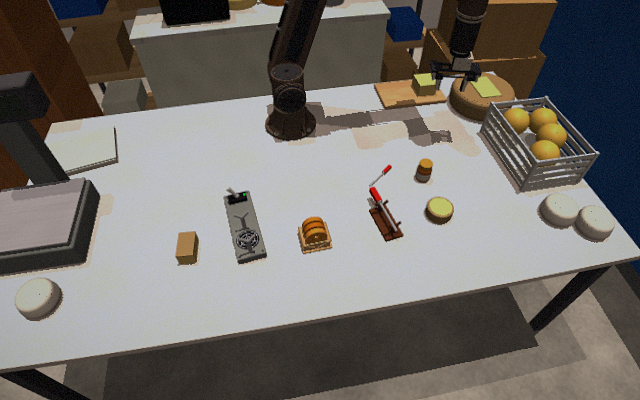

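The top view shows the skewer (240,190) with its handle at (246,214), the rings at (331,173), the stand (413,205) with its switch at (424,243), and a small decoy skewer at (227,260). I'll enlarge it to measure.

```bash
cat > h.py <<'E'
import numpy as np, cv2
from plant import r
from scipy.spatial.transform import Rotation as R
def cam(n):
    c=r.camera_params(n); return c["K"],c["D"],cv2.Rodrigues(c["rvec"])[0],np.array(c["tvec"]).reshape(3)
def back(c,uv,z):
    "pixel -> world point on the plane z"
    K,D,Rm,t=c
    q=cv2.undistortPoints(np.array([[uv]],float),K,D)[0,0]
    d=Rm.T@np.array([q[0],q[1],1]); o=-Rm.T@t
    return o+d*(z-o[2])/d[2]
def proj(c,P):
    K,D,Rm,t=c
    return cv2.projectPoints(np.atleast_2d(P).astype(float),cv2.Rodrigues(Rm)[0],t,K,D)[0][:,0]
E
python3 - <<'E'
from h import *
im=cv2.imread("pics/top0.png")[145:265,222:448]
cv2.imwrite("pics/top0c.png",cv2.resize(im,None,fx=3.5,fy=3.5,interpolation=cv2.INTER_CUBIC))
c=cam("top")
for n,uv,z in[("handle end",(248,226),.05),("tip",(237,157),.05),("cradle",(331,173),.055),("stand lo",(422,256),.03),("stand hi",(405,153),.03),("sw",(424,243),.05)]: print(n,back(c,uv,z).round(3))
E
```

```text
handle end [0.502 0.24  0.05 ]
tip [0.709 0.273 0.05 ]
cradle [ 0.652 -0.005  0.055]
stand lo [ 0.404 -0.263  0.03 ]
stand hi [ 0.712 -0.229  0.03 ]
sw [ 0.441 -0.266  0.05 ]
```

View pics/top0c.png

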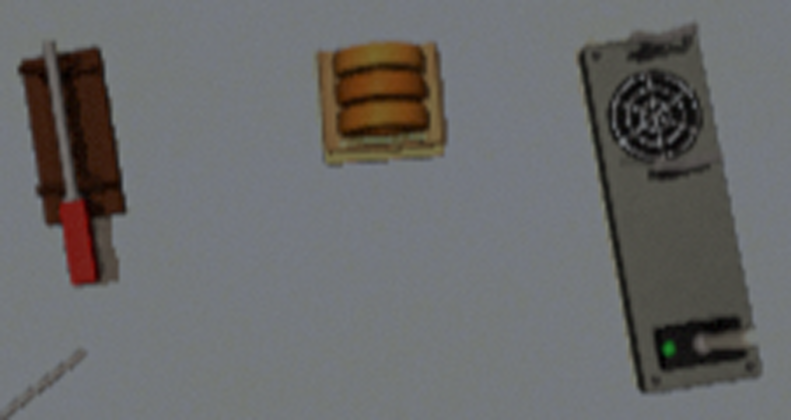

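```bash
python3 - <<'E'
from h import *
s=r.get_state(); M=R.from_euler("xyz",s["eef_rot"],degrees=True).as_matrix(); print(M.round(3))
K,D,Rm,t=cam("wrist"); C=-Rm.T@t; print("cam in tool",(M.T@(C-s["tcp_pos"])).round(3),"axes in tool\n",(M.T@Rm.T).round(3))
# crop px -> full px -> world
c=cam("top"); f=lambda x,y:((x+.5)/3.5-.5+222,(y+.5)/3.5-.5+145)
for n,p,z in [("tip",(49,41),.05),("h front",(73,201),.062),("h back",(84,284),.062),
 ("stand TL",(582,46),.03),("stand BL",(640,391),.03),("stand BR",(761,373),.03),("ring0 top",(384,118),.093),("ring1 top",(381,84),.093),("ring2 top",(379,56),.093),("cr BL",(327,163),.0),("cr BR",(443,155),.0),("dot",(668,349),.048)]: print(n,back(c,f(*p),z).round(4))
E
```

```text
[[-0.    -0.268 -0.964]
 [-0.001 -0.964  0.268]
 [-1.     0.001 -0.   ]]
cam in tool [-0.159 -0.    -0.084] axes in tool
 [[-0.    -0.308  0.951]
 [ 1.    -0.     0.   ]
 [ 0.     0.951  0.308]]
tip [0.7106 0.2774 0.05  ]
h front [0.5713 0.2539 0.062 ]
h back [0.5023 0.2447 0.062 ]
stand TL [ 0.6984 -0.1774  0.03  ]
stand BL [ 0.4043 -0.2124  0.03  ]
stand BR [ 0.4168 -0.3133  0.03  ]
ring0 top [ 0.6285 -0.0052  0.093 ]
ring1 top [ 0.6565 -0.0035  0.093 ]
ring2 top [ 0.6798 -0.0025  0.093 ]
cr BL [0.6072 0.0446 0.    ]
cr BR [ 0.6116 -0.0569  0.    ]
dot [ 0.4382 -0.2336  0.048 ]
```

carry_out --pt "170 -190 -10 0 0 0.21 100" --pt "170 -190 -10 0 0 0.21 100" --pt "170 -190 -10 0 0 0.21 100" --pt "170 -190 -10 0 0 0.21 100" --pt "170 -190 -10 0 0 0.21 100"

```text
time_s: 0.6
tcp_pos: [0.348, 0.4624, 0.2165]
eef_rot: [68.9, 90.0, -114.5]
contact_force: [1.9, 0.5, 0.1]
gripper_width: 0.0873
```

carry_out --pt "186 -211 -15 0 0 0.215 100" --pt "186 -211 -15 0 0 0.215 100" --pt "186 -211 -15 0 0 0.215 100" --pt "186 -211 -15 0 0 0.215 100" --pt "186 -211 -15 0 0 0.215 100"

```text
time_s: 1.1
tcp_pos: [0.5115, 0.2769, 0.2034]
eef_rot: [-7.0, 90.0, -178.2]
contact_force: [0.3, 1.2, 0.5]
gripper_width: 0.0876
```

carry_out --pt "0 0 0 0 0 0 100" --pt "0 0 0 0 0 0 100"

```text
time_s: 1.3
tcp_pos: [0.5112, 0.2773, 0.203]
eef_rot: [27.2, 89.9, -144.1]
contact_force: [-0.4, -0.7, 0.1]
gripper_width: 0.0878
```

```bash
python3 - <<'E'
from h import *
s=r.get_state(); print(s["tcp_pos"],R.from_euler("xyz",s["eef_rot"],degrees=True).as_matrix().round(3)); c=cam("wrist")
np.savez("c1.npz",K=c[0],D=c[1],R=c[2],t=c[3]); cv2.imwrite("pics/w1.png",r.capture("wrist"))
E
```

```text
[0.51119826 0.27730721 0.2030003 ] [[-0.001  0.151 -0.989]
 [-0.001 -0.989 -0.151]
 [-1.     0.     0.001]]
```

View pics/w1.png

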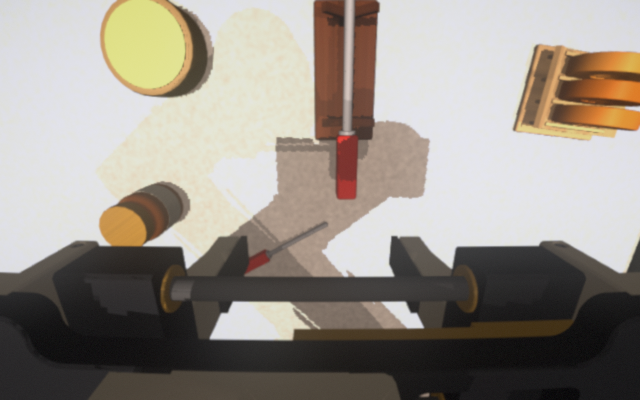

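```bash
python3 - <<'E'
from h import *
d=np.load("c1.npz"); c=(d["K"],d["D"],d["R"],d["t"])
im=cv2.imread("pics/w1.png").astype(int); 
red=((im[...,2]>90)&(im[...,1]<60)&(im[...,0]<60)); red[220:]=0; red[:,:320]=0; red[:,400:]=0
ys,xs=np.nonzero(red)
for y in (140,150,160,170,180,190): 
    x=xs[ys==y]; print(y,x.min(),x.max(),back(c,(x.mean(),y),.062).round(4))
print(ys.min(),ys.max())
for y in (5,30,60,90,115):
    row=im[y,335:365].sum(1); print(y,row.tolist())
E
```

```text
140 337 356 [0.5664 0.2543 0.062 ]
150 337 356 [0.5559 0.2547 0.062 ]
160 337 355 [0.5454 0.2533 0.062 ]
170 337 355 [0.5348 0.2514 0.062 ]
180 337 355 [0.5239 0.2494 0.062 ]
190 337 354 [0.5127 0.2485 0.062 ]
2 197
5 [190, 188, 193, 195, 192, 196, 198, 205, 222, 288, 385, 471, 527, 565, 590, 593, 559, 506, 426, 319, 230, 214, 219, 225, 218, 220, 210, 209, 203, 198]
30 [241, 235, 224, 216, 216, 214, 216, 222, 251, 326, 426, 498, 553, 583, 594, 576, 532, 462, 365, 269, 237, 240, 239, 243, 243, 250, 251, 249, 246, 247]
60 [259, 255, 257, 240, 231, 232, 231, 238, 287, 397, 488, 550, 584, 597, 582, 549, 488, 400, 283, 230, 239, 250, 258, 258, 258, 260, 258, 260, 263, 257]
90 [261, 262, 247, 241, 237, 243, 243, 263, 344, 456, 530, 575, 595, 595, 560, 505, 426, 328, 256, 239, 236, 240, 239, 239, 241, 240, 244, 241, 242, 241]
115 [240, 242, 246, 240, 235, 226, 226, 271, 375, 443, 485, 503, 502, 481, 442, 393, 326, 255, 228, 227, 230, 232, 230, 234, 232, 232, 217, 205, 219, 235]
```

```bash
python3 - <<'E'
from h import *
d=np.load("c1.npz"); c=(d["K"],d["D"],d["R"],d["t"])
P=[back(c,u,.05) for u in ((349.4,5),(349,30),(347.8,60),(347,90),(346.6,115))]; P=np.array(P); print(P.round(4))
m=np.polyfit(P[:,0],P[:,1],1); print(np.degrees(np.arctan(m[0])), np.polyval(m,.537), back(c,(345.5,198),.062),back(c,(345.5,133),.062))
E
```

```text
[[0.6918 0.2751 0.05  ]
 [0.6703 0.2716 0.05  ]
 [0.6433 0.268  0.05  ]
 [0.6152 0.2637 0.05  ]
 [0.5906 0.2597 0.05  ]]
8.513200151006588 0.2518492612024566 [0.50368661 0.24629077 0.062     ] [0.5729302  0.25880991 0.062     ]
```

carry_out --pt "27 -25 -30 0 0 0 100" --pt "27 -25 -75 0 0 0 100" --pt "27 -25 -120 0 0 0 100" --pt "27 -25 -150 0 0 0 100" --pt "27 -25 -172 0 0 0 100"

```text
time_s: 1.85
tcp_pos: [0.5359, 0.2544, 0.0292]
eef_rot: [28.5, 89.9, -142.5]
contact_force: [0.3, -0.6, -0.1]
gripper_width: 0.0877
```

carry_out --pt "0 0 0 0 0 0 100" --pt "0 0 0 0 0 0 100"

```text
time_s: 2.05
tcp_pos: [0.5374, 0.2549, 0.032]
eef_rot: [72.9, 90.0, -98.2]
contact_force: [0.4, 0.2, 1.5]
gripper_width: 0.0876
```

carry_out --pt "1 -3 -1 0 0 0 100" --pt "1 -3 -1 0 0 0 25" --pt "1 -3 -1 0 0 0 15" --pt "1 -3 -1 0 0 0 10" --pt "1 -3 -1 0 0 0 5" --squeeze 60

```text
time_s: 2.55
tcp_pos: [0.5389, 0.2507, 0.031]
eef_rot: [-146.3, 90.0, 42.5]
contact_force: [-0.3, -0.2, -0.4]
gripper_width: 0.0612
```

carry_out --pt "0 0 0 0 0 0 0" --pt "0 0 0 0 0 0 0" --pt "0 0 0 0 0 0 0" --pt "0 0 0 0 0 0 0"

```text
time_s: 2.95
tcp_pos: [0.5387, 0.2507, 0.0305]
eef_rot: [41.4, 90.0, -129.8]
contact_force: [-0.5, -0.8, -0.5]
gripper_width: 0.0293
```

carry_out --pt "0 0 0 0 0 0 0" --pt "0 0 0 0 0 0 0" --pt "0 0 0 0 0 0 0" --pt "0 0 0 0 0 0 0"

```text
time_s: 3.35
tcp_pos: [0.5387, 0.2508, 0.0306]
eef_rot: [-128.7, 90.0, 60.2]
contact_force: [-0.6, 0.6, -0.1]
gripper_width: 0.0216
```

carry_out --pt "0 0 15 0 0 0 0" --pt "0 0 40 0 0 0 0" --pt "0 0 70 0 0 0 0" --pt "0 0 100 0 0 0 0" --pt "0 0 110 0 0 0 0"

```text
time_s: 3.85
tcp_pos: [0.5399, 0.2514, 0.1438]
eef_rot: [-154.2, 89.8, 34.7]
contact_force: [-0.1, 0.0, -0.6]
gripper_width: 0.0217
```

```bash
python3 - <<'E'
from h import *
s=r.get_state(); print(s["tcp_pos"],s["contact_force"],s["gripper_width"],R.from_euler("xyz",s["eef_rot"],degrees=True).as_matrix().round(3)); c=cam("wrist")
np.savez("c2.npz",K=c[0],D=c[1],R=c[2],t=c[3]); cv2.imwrite("pics/w2.png",r.capture("wrist"))
E
```

```text
[0.53992417 0.25142262 0.14376743] [-0.14544656  0.00434941 -0.62871767] 0.021725303883676488 [[ 0.004  0.154 -0.988]
 [ 0.002 -0.988 -0.154]
 [-1.    -0.002 -0.004]]
```

View pics/w2.png

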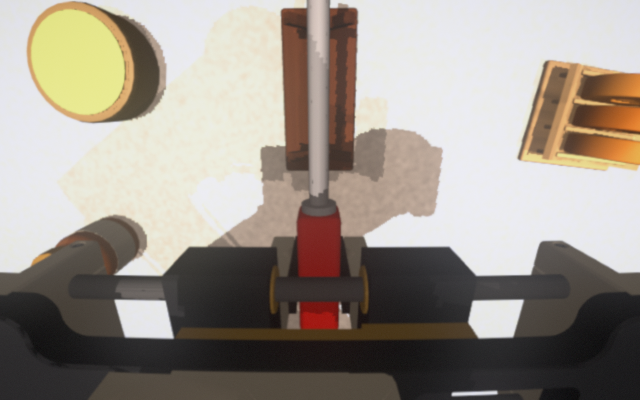

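carry_out --pt "-9 -45 15 0 0 -0.02 0" --pt "-18 -90 25 0 0 -0.04 0" --pt "-27 -135 35 0 0 -0.06 0" --pt "-36 -180 45 0 0 -0.08 0" --pt "-45 -222 50 0 0 -0.105 0"

```text
time_s: 4.4
tcp_pos: [0.4926, 0.0269, 0.1901]
eef_rot: [7.7, 90.0, -169.5]
contact_force: [1.5, -0.2, -1.0]
gripper_width: 0.022
```

carry_out --pt "-3 -20 0 0 0 0 0" --pt "-5 -39 0 0 0 0 0" --pt "-5 -39 0 0 0 0 0" --pt "-5 -39 0 0 0 0 0" --pt "-5 -39 0 0 0 0 0"

```text
time_s: 4.9
tcp_pos: [0.4886, -0.0099, 0.1899]
eef_rot: [5.8, 89.9, -171.4]
contact_force: [-0.0, 0.4, -1.7]
gripper_width: 0.0212
```

```bash
python3 - <<'E'
from h import *
s=r.get_state(); print(s["tcp_pos"],s["contact_force"],s["gripper_width"],R.from_euler("xyz",s["eef_rot"],degrees=True).as_matrix().round(3)); c=cam("wrist")
np.savez("c3.npz",K=c[0],D=c[1],R=c[2],t=c[3]); cv2.imwrite("pics/w3.png",r.capture("wrist"))
im=r.capture("scene"); cv2.imwrite("pics/s3.png",im)
E
```

```text
[ 0.48856341 -0.00990344  0.18991644] [-0.0337335   0.44342127 -1.69415733] 0.021218277003022097 [[-0.001  0.049 -0.999]
 [-0.    -0.999 -0.049]
 [-1.     0.     0.001]]
```

View pics/w3.png

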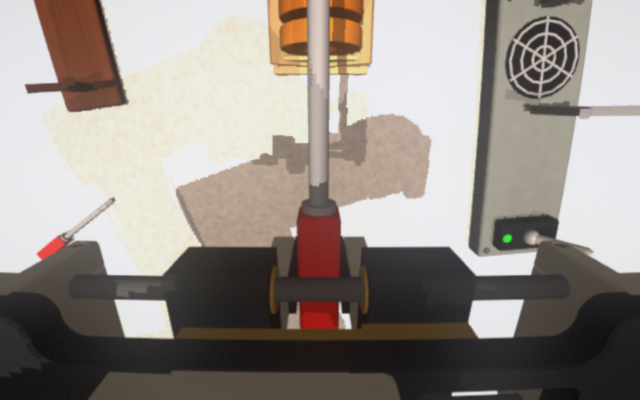

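```bash
python3 - <<'E'
from h import *
im=cv2.imread("pics/w3.png"); s=cv2.imread("pics/s3.png")
a=cv2.resize(im[0:110,260:640],None,fx=2.1,fy=2.1,interpolation=cv2.INTER_CUBIC)
b=cv2.resize(s[150:270,180:446],None,fx=3,fy=3,interpolation=cv2.INTER_CUBIC)
o=np.zeros((a.shape[0]+b.shape[0],800,3),np.uint8); o[:a.shape[0],:a.shape[1]]=a; o[a.shape[0]:,:b.shape[1]]=b[:,:800]
print(o.shape,a.shape); cv2.imwrite("pics/m3.png",o[:600])
d=np.load("c3.npz"); c=(d["K"],d["D"],d["R"],d["t"])
for n,uv,z in [("ring0 mid",(322,46),.055),("crL",(276,73),0),("crR",(367,73),0),("grille",(543,57),.03),("dot",(507,238),.048),("standBLbottom",(471,252),0),("fork n l",(526,107),.12),("collar",(318,209),.209)]: print(n,back(c,uv,z).round(4))
E
```

```text
(591, 800, 3) (231, 798, 3)
ring0 mid [ 0.6272 -0.0061  0.055 ]
crL [0.6071 0.0445 0.    ]
crR [ 0.6122 -0.0586  0.    ]
grille [ 0.6368 -0.2377  0.03  ]
dot [ 0.4374 -0.2357  0.048 ]
standBLbottom [ 0.3926 -0.2262  0.    ]
fork n l [ 0.5819 -0.1679  0.12  ]
collar [ 0.5215 -0.0078  0.209 ]
```

View pics/m3.png

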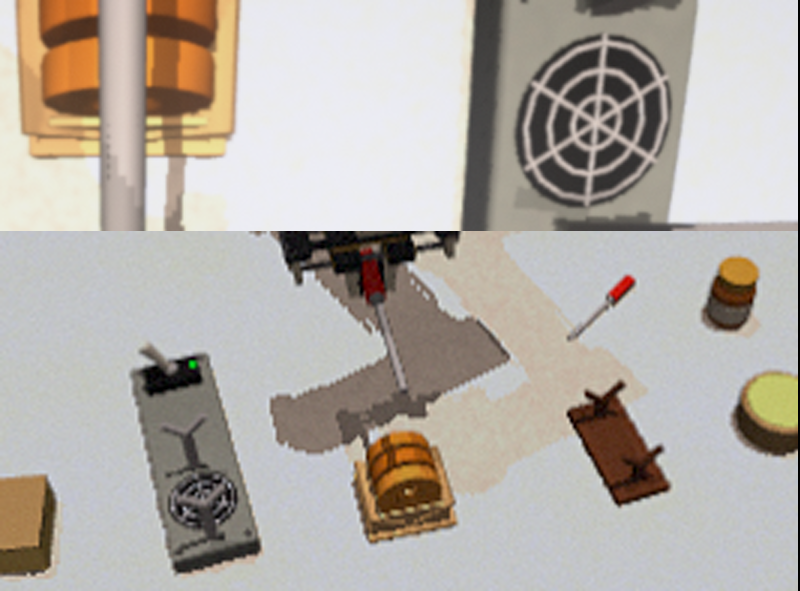

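```bash
python3 - <<'E'
from h import *
c=cam("scene")
for z in (.19,.20,.2087,.215): print(z,proj(c,[.4886+.175,-.0099+.0085,z]))
E
```

```text
0.19 [[315.10937797 207.0554626 ]]
0.2 [[315.06372246 205.0799437 ]]
0.2087 [[315.02354761 203.34128053]]
0.215 [[314.99418758 202.07048064]]
```

carry_out --pt "-29 -3 -20 0 0 0 0" --pt "-58 -6 -50 0 0 0 0" --pt "-58 -6 -90 0 0 0 0" --pt "-58 -6 -130 0 0 0 0" --pt "-58 -6 -152 0 0 0 0"

```text
time_s: 5.5
tcp_pos: [0.4293, -0.0162, 0.0363]
eef_rot: [13.3, 89.9, -163.9]
contact_force: [-0.1, 0.4, -0.9]
gripper_width: 0.0215
```

carry_out --pt "0 0 0 0 0 0 0" --pt "0 0 0 0 0 0 0" --pt "0 0 0 0 0 0 0"

```text
time_s: 5.8
tcp_pos: [0.4319, -0.0157, 0.0398]
eef_rot: [-165.2, 89.9, 17.7]
contact_force: [-0.3, 0.2, -1.2]
gripper_width: 0.0213
```

```bash
python3 - <<'E'
from h import *
s=r.get_state(); M=R.from_euler("xyz",s["eef_rot"],degrees=True).as_matrix(); print(s["tcp_pos"],s["contact_force"],M.round(3))
tip=s["tcp_pos"]-.0188*M[:,0]-.175*M[:,2]; print(tip)
for n in ("scene","wrist","top"):
    c=cam(n); im=r.capture(n); cv2.imwrite(f"pics/{n}4.png",im); print(n,proj(c,[tip,[.6346,-.0057,.055]]))
a=cv2.imread("pics/scene4.png")[180:260,275:375]; b=cv2.imread("pics/wrist4.png")[0:130,230:410]
a=cv2.resize(a,(780,624),interpolation=cv2.INTER_CUBIC)[:, :]; a=cv2.resize(a,(400,320)); b=cv2.resize(b,(400,289))
o=np.zeros((320,800,3),np.uint8); o[:,:400]=a; o[:289,400:]=b; cv2.imwrite("pics/m4.png",o)
E
```

```text
[ 0.43193088 -0.01566869  0.03982128] [-0.32534965  0.24327674 -1.182474  ] [[ 0.002  0.05  -0.999]
 [ 0.001 -0.999 -0.05 ]
 [-1.    -0.001 -0.002]]
[ 0.60667237 -0.00694322  0.05899725]
scene [[311.28482932 218.16448995]
 [313.00833817 225.04857796]]
wrist [[ 318.62774895 -130.0110501 ]
 [ 318.98077164 -201.66126297]]
top [[332.07358105 187.86631965]
 [331.38384093 178.67271153]]
```

View pics/m4.png

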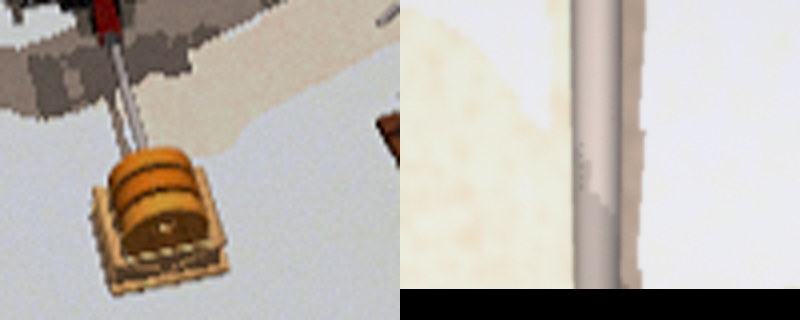

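carry_out --pt "5 0 -3 0 0 0 0" --pt "18 1 -3 0 0 0 0" --pt "32 2 -3 0 0 0 0" --pt "46 2 -3 0 0 0 0" --pt "60 3 -3 0 0 0 0"

```text
time_s: 6.45
tcp_pos: [0.4927, -0.0133, 0.0355]
eef_rot: [171.1, 90.0, -6.1]
contact_force: [0.2, 0.6, -1.3]
gripper_width: 0.0214
```

carry_out --pt "13 0.6 0 0 0 0 0" --pt "26 1.2 0 0 0 0 0" --pt "39 2 0 0 0 0 0" --pt "52 2.5 0 0 0 0 0" --pt "62 3 0 0 0 0 0"

```text
time_s: 6.95
tcp_pos: [0.554, -0.0103, 0.0355]
eef_rot: [154.3, 90.0, -22.9]
contact_force: [-0.1, -0.5, -1.4]
gripper_width: 0.0215
```

```bash
python3 - <<'E'
from h import *
s=r.get_state(); M=R.from_euler("xyz",s["eef_rot"],degrees=True).as_matrix(); print(s["tcp_pos"],s["contact_force"],s["moment"],s["gripper_width"],M.round(3))
tip=s["tcp_pos"]-.0188*M[:,0]-.175*M[:,2]; print(tip)
a=r.capture("scene"); c=cam("scene"); print(proj(c,tip))
cv2.imwrite("pics/scene5.png",a)
cv2.imwrite("pics/m5.png",cv2.resize(a[180:260,265:385],(600,400),interpolation=cv2.INTER_CUBIC))
E
```

```text
[ 0.55397477 -0.01029606  0.03549998] [-0.07260705 -0.54113543 -1.35673144] [-0.04680134  0.05666612  0.03619308] 0.021453705009347863 [[ 0.     0.049 -0.999]
 [-0.    -0.999 -0.049]
 [-1.     0.    -0.   ]]
[ 0.72876044 -0.00168424  0.05432144]
[[319.01840043 247.28357568]]
```

View pics/m5.png

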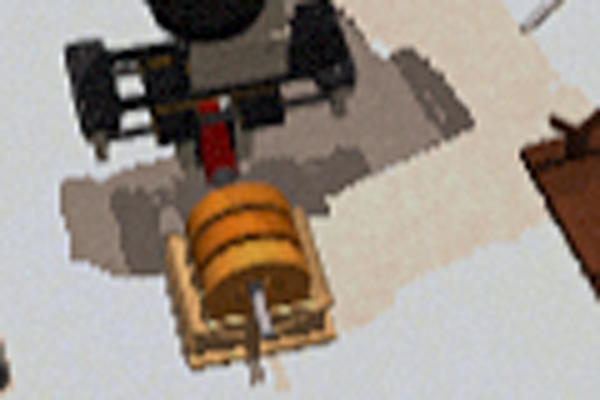

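carry_out --pt "0 0 6 0 0 0 0" --pt "0 0 11 0 0 0 0" --pt "0 0 16 0 0 0 0" --pt "0 0 22 0 0 0 0" --pt "0 0 30 0 0 0 0"

```text
time_s: 7.5
tcp_pos: [0.5521, -0.0104, 0.066]
eef_rot: [3.3, 90.0, -173.9]
contact_force: [-0.0, -0.2, -3.4]
gripper_width: 0.0217
```

carry_out --pt "0 0 10 0 0 0 0" --pt "0 0 24 0 0 0 0" --pt "0 0 38 0 0 0 0" --pt "0 0 50 0 0 0 0" --pt "0 0 60 0 0 0 0"

```text
time_s: 8.0
tcp_pos: [0.5529, -0.0103, 0.1269]
eef_rot: [-164.9, 89.9, 17.9]
contact_force: [0.2, 0.2, -3.7]
gripper_width: 0.0217
```

```bash
python3 - <<'E'
from h import *
s=r.get_state(); M=R.from_euler("xyz",s["eef_rot"],degrees=True).as_matrix(); print(s["tcp_pos"],s["contact_force"],s["moment"],s["gripper_width"],M.round(3))
tip=s["tcp_pos"]-.0188*M[:,0]-.175*M[:,2]
a=r.capture("scene"); c=cam("scene"); print(tip,proj(c,[tip,tip-[0,0,.01]]))
w=r.capture("wrist")
o=np.zeros((400,800,3),np.uint8); o[:,:450]=cv2.resize(a[165:245,270:360],(450,400),interpolation=cv2.INTER_CUBIC); o[:240,450:]=cv2.resize(w[0:240,145:495],(350,240))
cv2.imwrite("pics/m6.png",o)
E
```

```text
[ 0.55286512 -0.0102575   0.12690235] [ 0.20523262  0.22979069 -3.66552577] [-0.03631784  0.30143505 -0.00693068] 0.021735572346209577 [[ 0.001  0.049 -0.999]
 [ 0.    -0.999 -0.049]
 [-1.    -0.    -0.001]]
[ 0.72763629 -0.00165016  0.14585996] [[318.76855279 231.21612603]
 [318.79140302 233.02813917]]
```

View pics/m6.png

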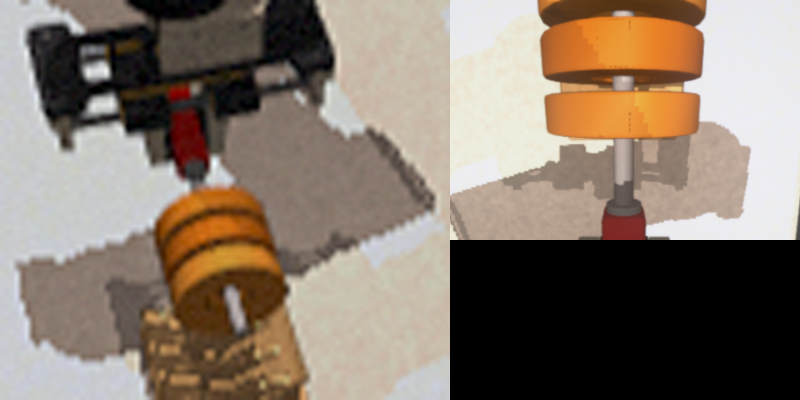

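carry_out --pt "0 0 15 0 0 0 0" --pt "0 -5 35 0 0 0 0" --pt "-2 -20 55 0 0 0.01 0" --pt "-5 -45 63 0 0 0.02 0" --pt "-8 -75 63 0 0 0.03 0"

```text
time_s: 8.6
tcp_pos: [0.5453, -0.0854, 0.1897]
eef_rot: [-175.2, 89.9, 9.5]
contact_force: [0.7, -0.7, -4.3]
gripper_width: 0.0219
```

carry_out --pt "-3 -35 0 0 0 0.01 0" --pt "-6 -70 0 0 0 0.02 0" --pt "-9 -105 0 0 0 0.03 0" --pt "-11 -135 0 0 0 0.04 0" --pt "-12 -155 0 0 0 0.042 0"

```text
time_s: 9.1
tcp_pos: [0.5318, -0.2422, 0.1877]
eef_rot: [-12.2, 89.9, 174.7]
contact_force: [0.1, 0.5, -3.0]
gripper_width: 0.0214
```

carry_out --pt "0 -9 0 0 0 0 0" --pt "0 -9 0 0 0 0 0" --pt "0 -9 0 0 0 0 0" --pt "0 -9 0 0 0 0 0" --pt "0 -9 0 0 0 0 0"

```text
time_s: 9.6
tcp_pos: [0.5329, -0.2485, 0.1886]
eef_rot: [-146.0, 90.0, 41.0]
contact_force: [0.2, 0.1, -3.2]
gripper_width: 0.0218
```

```bash
python3 - <<'E'
from h import *
s=r.get_state(); M=R.from_euler("xyz",s["eef_rot"],degrees=True).as_matrix(); print(s["tcp_pos"],s["contact_force"],s["gripper_width"],M.round(3))
a=r.capture("scene"); w=r.capture("wrist"); cv2.imwrite("pics/s7.png",a); cv2.imwrite("pics/w7.png",w)
c=cam("scene"); w_=cam("wrist"); g=s["tcp_pos"]-.0188*M[:,0]
# expected forks tops and rod tip
u=np.array([.9927,.1202,0]);v=np.array([-.1202,.9927,0]);O=np.array([.637,-.2365,0])
pts=[O+x*u+y*v+np.array([0,0,.12]) for x in(-.052,.052) for y in(-.0265,.0265)]
print("tip",proj(c,g-.175*M[:,2]),proj(c,pts)); 
for img,cc in((a,c),(w,w_)):
    for p in proj(cc,pts):
        if 0<=p[0]<640 and 0<=p[1]<400: cv2.circle(img,(int(p[0]),int(p[1])),1,(255,0,255),-1)
o=np.zeros((500,800,3),np.uint8); o[:,:400]=cv2.resize(a[165:265,205:285],(400,500),interpolation=cv2.INTER_CUBIC); o[:400,400:]=cv2.resize(w[0:250,195:445],(400,400))
cv2.imwrite("pics/m7.png",o)
E
```

```text
[ 0.53289983 -0.24848165  0.18863783] [ 0.20650287  0.13343991 -3.1560546 ] 0.021805516227774685 [[ 0.     0.122 -0.993]
 [ 0.    -0.993 -0.122]
 [-1.    -0.    -0.   ]]
tip [[244.26207811 225.12084005]] [[233.73961522 214.53350879]
 [249.11845281 210.81485309]
 [239.03142852 238.87767145]
 [255.15241816 234.80972046]]
```

View pics/m7.png

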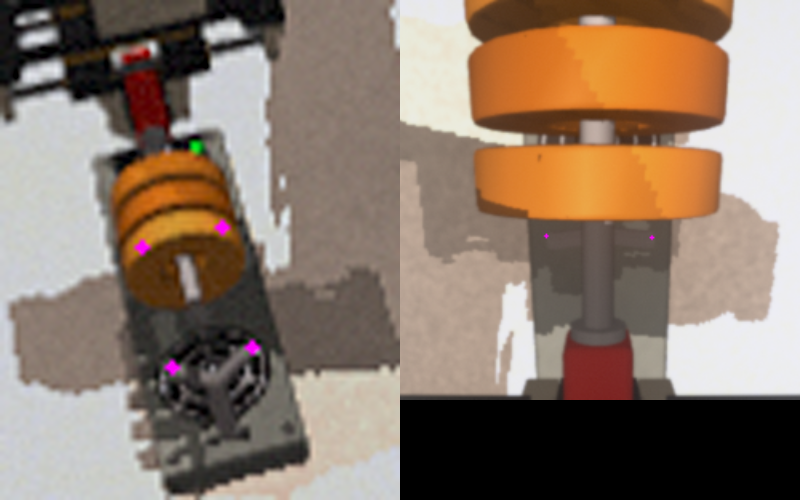

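carry_out --pt "0 -0.5 -20 0 0 0 0" --pt "0 -0.5 -45 0 0 0 0" --pt "0 -0.5 -68 0 0 0 0" --pt "0 -0.5 -85 0 0 0 0" --pt "0 -0.5 -93 0 0 0 0"

```text
time_s: 10.2
tcp_pos: [0.5319, -0.2493, 0.0939]
eef_rot: [-18.9, 89.9, 168.0]
contact_force: [-1.0, 0.5, -4.2]
gripper_width: 0.0217
```

carry_out --pt "0 0 -3 0 0 0 0" --pt "0 0 -6 0 0 0 0" --pt "0 0 -8 0 0 0 0" --pt "0 0 -9 0 0 0 0" --pt "0 0 -9 0 0 0 0"

```text
time_s: 10.7
tcp_pos: [0.5331, -0.2499, 0.0871]
eef_rot: [163.7, 89.9, -9.4]
contact_force: [-0.0, -0.4, -2.8]
gripper_width: 0.0217
```

carry_out --pt "0 0 -1 0 0 0 0" --pt "0 0 -2 0 0 0 0" --pt "0 0 -2 0 0 0 0"

```text
time_s: 11.0
tcp_pos: [0.5333, -0.2498, 0.0853]
eef_rot: [162.2, 89.9, -10.8]
contact_force: [-0.7, 1.2, 2.6]
gripper_width: 0.0218
```

carry_out --pt "0 0 0 0 0 0 27" --pt "0 0 0 0 0 0 32" --pt "0 0 0 0 0 0 40" --pt "0 0 0 0 0 0 60" --pt "0 0 0 0 0 0 60"

```text
time_s: 11.5
tcp_pos: [0.5327, -0.2499, 0.0845]
eef_rot: [20.8, 90.0, -152.2]
contact_force: [-0.3, -1.4, -0.3]
gripper_width: 0.0456
```

carry_out --pt "0 0 0 0 0 0 60" --pt "0 0 0 0 0 0 60" --pt "0 0 0 0 0 0 60" --pt "0 0 5 0 0 0 60" --pt "0 0 10 0 0 0 60"

```text
time_s: 12.0
tcp_pos: [0.5327, -0.2498, 0.0949]
eef_rot: [-1.7, 90.0, -174.8]
contact_force: [-0.0, 0.6, -0.4]
gripper_width: 0.0526
```

carry_out --pt "0 0 15 0 0 0 60" --pt "0 0 40 0 0 0 60" --pt "0 0 75 0 0 0 60" --pt "0 0 100 0 0 0 60" --pt "0 0 110 0 0 0 60"

```text
time_s: 12.5
tcp_pos: [0.534, -0.2503, 0.2083]
eef_rot: [158.7, 89.7, -14.3]
contact_force: [0.0, -0.3, -0.3]
gripper_width: 0.0526
```

```bash
python3 - <<'E'
from h import *
s=r.get_state(); print(s["tcp_pos"],s["contact_force"],s["gripper_width"])
a=r.capture("scene"); w=r.capture("wrist"); cv2.imwrite("pics/s8.png",a); cv2.imwrite("pics/w8.png",w)
o=np.zeros((500,800,3),np.uint8); o[:,:400]=cv2.resize(a[165:265,205:285],(400,500),interpolation=cv2.INTER_CUBIC); o[:400,400:]=cv2.resize(w[0:300,170:470],(400,400))
cv2.imwrite("pics/m8.png",o)
E
```

```text
[ 0.53402693 -0.250253    0.20827689] [ 0.02319912 -0.31212033 -0.27312369] 0.05259618745960893
```

View pics/m8.png

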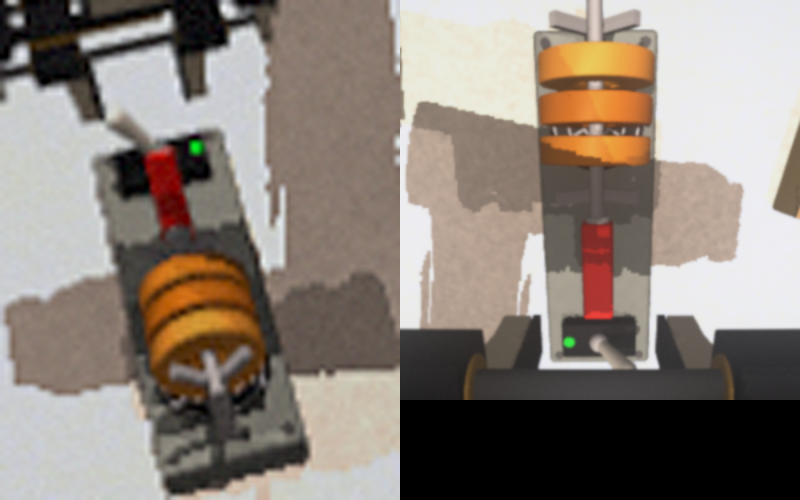

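carry_out --pt "-25 -28 0 0 0 0 0" --pt "-50 -58 0 0 0 0 0" --pt "-75 -85 0 0 0 0 0" --pt "-81 -89 0 0 0 0 0" --pt "-81 -89 0 0 0 0 0" --squeeze 10

```text
time_s: 13.1
tcp_pos: [0.4503, -0.3392, 0.2034]
eef_rot: [-35.2, 89.9, 151.6]
contact_force: [0.2, 0.3, 0.4]
gripper_width: 0.0186
```

```bash
python3 - <<'E'
from h import *
s=r.get_state(); print(s["tcp_pos"],s["gripper_width"])
c=cam("scene"); O=np.array([.637,-.2365,0]);u=np.array([.9927,.1202,0]);v=np.array([-.1202,.9927,0])
for y,n in((-.026,"off"),(.026,"on")): print(n,proj(c,O-.195*u+y*v+np.array([0,0,.104])))
print("seen off tip ~ (227,188.6)")
a=r.capture("scene"); cv2.imwrite("pics/s9.png",a)
E
```

```text
[ 0.45025189 -0.33924257  0.20340363] 0.018597015657191757
off [[228.25782402 187.58982828]]
on [[242.31284186 184.35403035]]
seen off tip ~ (227,188.6)
```

Bat position agrees. Lower beside it.

carry_out --pt "2 0 -30 0 0 0 0" --pt "2 0 -65 0 0 0 0" --pt "2 0 -95 0 0 0 0" --pt "2 0 -115 0 0 0 0" --pt "2 0 -119 0 0 0 0"

```text
time_s: 13.65
tcp_pos: [0.4528, -0.3372, 0.0825]
eef_rot: [-30.0, 89.7, 157.0]
contact_force: [-0.0, -1.2, 0.2]
gripper_width: 0.0003
```

carry_out --pt "-1 8 0 0 0 0 0" --pt "-2 17 0 0 0 0 0" --pt "-3 25 0 0 0 0 0" --pt "-4 33 0 0 0 0 0" --pt "-5 40 0 0 0 0 0"

```text
time_s: 14.15
tcp_pos: [0.4491, -0.2981, 0.0865]
eef_rot: [157.3, 89.9, -15.8]
contact_force: [-0.9, -0.2, 0.7]
gripper_width: 0.0004
```

carry_out --pt "-1 5 0 0 0 0 0" --pt "-1 10 0 0 0 0 0" --pt "-2 15 0 0 0 0 0" --pt "-3 20 0 0 0 0 0" --pt "-3 24 0 0 0 0 0"

```text
time_s: 14.65
tcp_pos: [0.4455, -0.2744, 0.0855]
eef_rot: [-28.8, 90.0, 158.1]
contact_force: [0.1, 0.7, -0.6]
gripper_width: 0.0006
```

```bash
cat > chk.py <<'E'
from h import *
s=r.get_state(); print(s["tcp_pos"],s["contact_force"],s["gripper_width"])
u=np.array([.9927,.1202,0]);v=np.array([-.1202,.9927,0]);O=np.array([.637,-.2365,0])
d=s["tcp_pos"]-O; print("tcp in stand",d@u,d@v)
a=r.capture("scene").astype(int); c=cam("scene")
s8=cv2.imread("pics/s8.png").astype(int)
for y,n in((-.026,"off"),(-.018,"off mid"),(.018,"on mid"),(.026,"on")):
    p=proj(c,O-.195*u+y*v+np.array([0,0,.104 if abs(y)>.02 else .087]))[0].round().astype(int)
    print(n,p,"before",s8[p[1]-1:p[1]+2,p[0]-1:p[0]+2].mean((0,1)).round(),"now",a[p[1]-1:p[1]+2,p[0]-1:p[0]+2].mean((0,1)).round())
E
python3 chk.py
```

```text
[ 0.44547128 -0.27443506  0.08549047] [ 0.07680053  0.65604646 -0.60916899] 0.0006485878687287238
tcp in stand -0.1946903532741822 -0.014636384365085906
off [228 188] before [156. 167. 173.] now [59. 68. 76.]
off mid [231 190] before [114. 123. 131.] now [29. 31. 36.]
on mid [241 188] before [211. 206. 203.] now [113. 116. 119.]
on [242 184] before [127. 127. 127.] now [149. 150. 151.]
```

carry_out --pt "0 3 0 0 0 0 0" --pt "-1 6 0 0 0 0 0" --pt "-1 6 0 0 0 0 0"

```text
time_s: 15.0
tcp_pos: [0.4446, -0.2686, 0.0856]
eef_rot: [-40.5, 90.0, 146.4]
contact_force: [0.7, -0.2, 0.7]
gripper_width: 0.0005
```

carry_out --pt "1 -10 0 0 0 0 0" --pt "2 -30 0 0 0 0 0" --pt "4 -55 10 0 0 0 0" --pt "4 -75 50 0 0 0 0" --pt "4 -90 100 0 0 0 0"

```text
time_s: 15.5
tcp_pos: [0.4473, -0.3596, 0.1828]
eef_rot: [-26.7, 89.7, 160.2]
contact_force: [1.9, 0.3, 0.9]
gripper_width: 0.0002
```

carry_out --pt "0 -30 40 0 0 0 0" --pt "0 -60 80 0 0 0 0" --pt "0 -60 80 0 0 0 0"

```text
time_s: 15.8
tcp_pos: [0.4503, -0.4234, 0.2696]
eef_rot: [131.5, 89.4, -41.6]
contact_force: [-0.7, 0.9, -0.7]
gripper_width: -0.0
```

```bash
python3 chk.py; python3 - <<'E'
from h import *
a=r.capture("scene"); cv2.imwrite("pics/s10.png",a); b=cv2.imread("pics/s8.png")
print("before/after grey rows"); 
for n,i in(("b",b),("a",a)):
    g=i.mean(2).astype(int)
    for y in range(182,200,2): print(n,y,g[y,222:254].tolist())
# shift of rings/rod region vs s8
x=b[205:250,225:262].astype(int)-a[205:250,225:262].astype(int); print("diff",abs(x).mean())
E
```

```text
[ 0.45034641 -0.42344192  0.26955837] [-0.68206734  0.87789097 -0.68541668] -3.297751714981126e-05
tcp in stand -0.20776143515854084 -0.16314148591639252
off [228 188] before [156. 167. 173.] now [138. 144. 155.]
off mid [231 190] before [114. 123. 131.] now [110. 122. 137.]
on mid [241 188] before [211. 206. 203.] now [ 84.  92. 102.]
on [242 184] before [127. 127. 127.] now [104. 114. 126.]
before/after grey rows
b 182 [68, 31, 87, 185, 210, 207, 205, 207, 207, 208, 206, 205, 204, 202, 208, 207, 205, 211, 218, 111, 39, 71, 75, 62, 150, 204, 207, 206, 206, 205, 204, 205]
b 184 [69, 36, 16, 182, 212, 207, 206, 206, 208, 208, 203, 205, 207, 204, 207, 206, 207, 206, 212, 177, 58, 120, 146, 157, 186, 203, 206, 207, 208, 205, 205, 202]
b 186 [67, 68, 35, 84, 188, 206, 203, 196, 204, 210, 202, 203, 202, 202, 204, 205, 206, 208, 207, 205, 209, 210, 207, 207, 206, 204, 206, 207, 205, 208, 208, 205]
b 188 [60, 68, 69, 50, 184, 196, 174, 144, 145, 179, 204, 203, 206, 206, 201, 205, 205, 208, 205, 204, 206, 207, 203, 206, 205, 205, 208, 206, 205, 205, 208, 203]
b 190 [198, 207, 205, 210, 156, 
[... 1448 characters left out ...]
 125, 124, 120, 125, 127, 113, 104, 94, 88, 81, 114, 126, 127, 117, 107, 100, 100, 103, 121, 120, 125, 123, 125]
a 192 [202, 202, 204, 181, 135, 116, 118, 122, 119, 125, 128, 125, 127, 129, 117, 98, 87, 76, 51, 43, 26, 7, 0, 23, 39, 45, 59, 71, 123, 121, 176, 126]
a 194 [204, 206, 183, 139, 126, 170, 124, 99, 97, 95, 55, 44, 36, 67, 81, 81, 71, 31, 8, 18, 1, 40, 39, 20, 58, 62, 101, 83, 121, 175, 127, 109]
a 196 [206, 183, 103, 68, 55, 25, 2, 15, 10, 3, 8, 22, 45, 54, 49, 51, 42, 42, 21, 9, 14, 6, 6, 10, 26, 96, 101, 58, 96, 103, 112, 205]
a 198 [211, 133, 59, 60, 59, 39, 20, 8, 14, 3, 8, 9, 41, 50, 49, 41, 45, 85, 48, 15, 10, 0, 9, 3, 2, 93, 63, 85, 116, 71, 208, 207]
diff 22.61941941941942
```

```bash
python3 - <<'E'
from h import *
a=r.capture("scene"); 
for n,i in(("before",cv2.imread("pics/s8.png")),("after",a)):
    h=cv2.cvtColor(i,cv2.COLOR_BGR2HSV)[180:260,210:275]
    for k,m in(("red",((h[...,0]<4)|(h[...,0]>175))&(h[...,1]>170)&(h[...,2]>40)),("orange",(h[...,0]>8)&(h[...,0]<20)&(h[...,1]>170)&(h[...,2]>40))):
        ys,xs=np.nonzero(m); print(n,k,len(xs),xs.mean()+210,ys.mean()+180)
print(r.get_state()["time_s"]); r.close_job()
E
```

```text
before red 84 237.9047619047619 202.27380952380952
before orange 470 244.2404255319149 227.53617021276597
after red 98 238.08163265306123 202.27551020408163
after orange 470 244.11063829787236 227.5744680851064
15.95
the job is handed in; nothing more can be done
```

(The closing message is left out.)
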